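# Close up the cast plaque under the hand-rest bridge

### The job

Pick up the loose ribbed plaster section, lay it lengthwise on the jig board against the side rail, and slide it along under the hand-rest bridge until it pushes the neighbouring section home against the end stop and both sit flush, end to end and along the rail, with no gap. Finish with a firm, careful press of about 10 N on the closed row (plaster chips if it is rammed), then let go; leave the other things on the table where they are.

Things in the scene. Friction and masses are not known exactly. Their poses are not given: they have to be found in the camera images.
- jig: Fixed jig of plywood and wood: a board 310 (x) x 110 (y) x 12 mm, top at z = 12 mm, with a side rail, an end stop and a hand-rest bridge. Origin: centre of the board's underside, on the table; x along the board away from the robot to the end stop, y towards the side rail, z up. The board from x = -155 to -47 mm is open above.
- rail_face (a point): Point on the side rail's inner face, at its top edge: jig x = -90, y = +43, z = 22 mm. The rail is a strip 12 mm thick along the board's +y edge from jig x = -155 to +135 mm; it stands 10 mm above the board.
- stop_face (a point): Foot of the end stop's face, on the board's top: jig x = +135, y = +15, z = 12 mm. The stop is a fixed block across the board, 20 mm thick, top at z = 37 mm. With the row closed the neighbour's centre is at jig x = +95, y = +15 mm.
- bridge_edge (a point): Middle of the bridge's lower near edge: jig x = -47, y = 0, z = 85 mm. The fixed plank spans jig x -47 to +43, y -135 to +135, z 85 to 99 mm, on legs 18 mm thick at y = -125 and +125 mm. The section at home ends 12 mm under the plank, where upright fingers cannot follow: lean the tool back 25 to 45 degrees, gripper towards the robot.
- home (a point): Where the loose section's origin belongs with the row closed and flush: on the board's top at jig x = +10, y = +15, z = 12 mm; axes as the jig's. Its near end is then at jig x = -35 mm.
- loose_section: Loose plaster casting, a block 90 long (x) x 56 wide (y) x 40 mm high with five rounded ribs along its top (3 mm higher, look only), about 0.26 kg. It starts on the table to the left or right of the jig. Origin: centre of its underside; x along its length, z up. Either end may face the neighbour.
- neighbour: Loose plaster casting lying on the jig board beyond the bridge, a block 80 long (x) x 56 wide (y) x 40 mm high, ribs and a round boss on top, about 0.23 kg. Origin: centre of its underside; x along its length, roughly parallel to the jig's x. At the start it stands 6 to 20 mm short of the end stop and 1 to 3 mm off the rail; it slides on the board when pushed (1 to 3 N).
- roundel: Round plaster medallion, 84 mm across, 30 mm high; bystander. Origin: centre of its underside.
- hardener: White plastic bottle, 68 mm across, 170 mm tall; bystander. Origin: centre of its underside.
- tub: White plastic lidded tub, 90 mm across, 100 mm tall; bystander. Origin: centre of its underside.
- bowl: Black plastic bowl, 110 mm across, 45 mm high; bystander. Origin: centre of its underside.
- sanding_block: Cork sanding block 100 x 60 x 25 mm; bystander. Origin: centre of its underside, x along its length.
- brush: Paint brush 120 mm long, lying beside the jig on its +y side; bystander. Origin under its middle, x along it.
- spatula: Spatula 120 mm long, lying beside the jig on its -y side; bystander. Origin under its middle, x along it.
There are look-alikes about, which are no part of the job. Leave any purple or turquoise look-alike of the loose_section alone.

How it is judged:
By the outcome, as a careful person would: the job done as asked, in the order asked, and still so for the second after the job is handed in, with the robot touching nothing.
It also fails if it takes over 64 s, if anything falls off the work surface, if the arm or the gripper's body presses on something with over 40 N, if the wrist force passes 120 N, or if a joint passes its speed limit or range.

### The arm

A 6-joint arm with a two-finger parallel gripper is mounted at the origin on the work surface. World frame = base frame: x ahead of the robot, y to its left, z up, the work surface at z = 0. Lengths are in m, angles in rad, forces in N, time in s.
With the tool pointing down it reaches from about 0.35 to 0.975 m from the base axis. Payload 4.9 kg.
Tool frame: the origin (TCP) lies at the very end of the fingers, on their centre line; the grasp point (between the pads) lies 19 mm behind it (ctrl.tcp_to_grasp is the z of the grasp point in the tool frame, in m); z points along the fingers, y is the line along which they close (so a half turn about z gives the same grasp; the last joint's range is limited). The gripper opens to 85 mm and grips with 20 to 120 N. Pads are 22 mm wide; open, the fingers measure 114 mm over their backs; the gripper's body (76 mm by 85 mm) begins 54 mm behind the grasp point. The pads swing forward as they close: fully open they stand 13 mm farther back than shut.
Start: joints at [-1.339, 0.053, 1.613, -0, 1.476, -0.119], TCP at [0.215, -0.587, 0.231] pointing down, gripper open.
Joint ranges: [-3.01, 3.01], [-1.01, 2.22], [0.06, 2.58], [-1.02, 4.17], [0.09, 2.62], [-3.14, 3.14]. Speed limits (rad/s): [2.57, 2.57, 3.14, 3.14, 3.14, 3.14].

### API

Orientations are given as a rotation vector (axis times angle).
In Python, from station import ctrl, eyes, job, nets gives the robot as it stands. The module is installed in compiled form; this text tells all that it offers.
- The arm moves only by the tool jog_arm, never from a script. Its argument "commands" is one flat list of numbers, 7 for each row, row after row: the shift along the tool's x, y, z each as a share of 0.06 m, from -1 to 1, then the turn, a rotation vector about the tool's x, y, z each as a share of 0.1 rad, from -1 to 1, then the finger opening in mm, from 0 to 85.4. In form: [x, y, z, ax, ay, az, grip, x, y, z, ax, ay, az, grip, ...]. A call has 1 to 20 rows; each row shifts and turns the commanded pose from where the row before left it, along the tool's axes as they then stand; what a row does not reach is not made up. A row lasts 1/8 s, in which the tool goes at most 62.5 mm and 10.7 degrees, less where a joint would pass 70% of its speed; a pose out of reach is approached as far as the arm can. A call with a number of a shift or a turn outside -1 to 1 is refused whole. A call with a gripper value outside its range is refused whole. The fingers move at their own pace and stop on an object; "newtons" is the grip in N (left out, the last holds). Time passes only in rows, so rows that do not move let the fingers close. It gives the time, the measured TCP pose, the force, the opening and the grip force at its end, in the units of the state.
- ctrl.get_obs(): the state, without advancing time (a new reading comes with each control period).
- eyes.get_image(name): name is "scene" or "top"; returns a dict with "image" (480x640x3 uint8, red, green, blue), "z_map" (480x640 float32, m along the optical axis (not along the pixel's ray), 0 where there is no reading), "K" (3x3 intrinsics, pixels), "cam_to_world" (4x4, takes a point from camera to world coordinates). Camera axes: x right, y up, looking along -z (the intrinsics and any distortion apply to the point x, -y, -z); pixel columns grow to the right and rows downward; lengths in m; the calibration is good to about 2 mm. A picture is of the moment at which its call begins.
- job.finish_job(): hands the job in; it is judged then, once.
Trained networks look in the newest picture that a camera, given by its name, has taken for a name from the list of things; names that differ only in an ending like _2 or _b are one class to them, and where a whole thing is asked for, a point or a joint stands for the part that bears it (a point fixed in the world has none). Each returns a list of dicts, best first, with "p" (0 to 1); they miss things now and then, are a little off and sometimes report something else, mostly with a low value. They report only what shows in the picture. A call takes as long as a camera call. They do not tell look-alikes from the thing itself.
- nets.silhouettes(camera, name): "mask" (480x640 bool, what is visible of it) and "bbox" ([left, top, right, bottom] in pixels, round what is visible of it).
The state is a dict: "t": time; "q": joint angles; "dq": joint speeds; "effort": joint torques, N m; "tool_pos": TCP position; "tool_rot": TCP orientation; "contact_force": force on the tool from outside, world axes, zero at the start; "wrist_torque": the same for the moment, N m; "opening": finger opening in m; "grip_force": force on a finger pad.
Only numpy, scipy, OpenCV 4.12 (cv2) and the standard library are available. Lean on these libraries where they do the work, as an engineer would, in place of code of your own. Each camera call takes 0.05 s, during which the arm holds its last target. There are 200 camera calls.

## Working session

There is one attempt and no reset: what is moved stays moved. The work goes in short steps, Python scripts to look and compute and a tool call to move; the robot and the scene stay as the last step left them, time stands still between calls to the robot, and variables do not carry over. Pictures are saved under pics/ and viewed, at most 10 in all, crops included, and the job is handed in when it is done.

Besides the shell and the picture viewer there is one more tool, called after "Emit:" by a JSON object that holds its "api" and its "payload", one argument or row to a line. jog_arm: Moves the arm, as the interface text tells. Shift numbers are shares of 0.06 m and turn numbers shares of 0.1 rad, none past 1 either way. Its arguments: {"type":"object","properties":{"commands":{"type":"array","items":{"type":"number"}},"newtons":{"type":"number"}},"required":["commands"]}

```bash
mkdir -p pics
cat > h.py <<'E'
import numpy as np, cv2
from station import ctrl, eyes, job, nets
from scipy.spatial.transform import Rotation as R
def shot(n):
    d=eyes.get_image(n); K=d["K"]; z=d["z_map"]; T=d["cam_to_world"]
    v,u=np.mgrid[0:480,0:640]
    P=np.stack([(u-K[0,2])/K[0,0]*z,-(v-K[1,2])/K[1,1]*z,-z],-1)@T[:3,:3].T+T[:3,3]
    P[z==0]=np.nan
    return d,P
def save(n,im): cv2.imwrite("pics/"+n+".png",np.ascontiguousarray(im[...,::-1]))
E
python3 - <<'E'
from h import *
for n in("scene","top"):
    d,P=shot(n); save(n+"0",d["image"]); np.savez(n+"0.npz",P=P,im=d["image"]); print(n,d["K"].tolist(),d["cam_to_world"].round(3).tolist(), [k for k in d])
    for o in ("jig","loose_section","neighbour"):
        for m in nets.silhouettes(n,o)[:4]:
            Q=P[m["mask"]]; print(o,round(m["p"],2),m["bbox"],m["mask"].sum(),np.nanmedian(Q,0).round(3),np.nanpercentile(Q[:,2],95).round(3), np.median(d["image"][m["mask"]],0))
print(ctrl.get_obs())
E
```

```text
scene [[502.1686087106086, 0.0, 329.9965049345007], [0.0, 502.1686087106086, 235.20270367446193], [0.0, 0.0, 1.0]] [[0.529, -0.583, 0.617, 1.244], [0.849, 0.368, -0.379, -0.427], [-0.007, 0.724, 0.689, 0.862], [0.0, 0.0, 0.0, 1.0]] ['image', 'z_map', 'K', 'cam_to_world']
jig 0.93 [271.2, 206.3, 400.6, 325.6] 8104 [ 0.606 -0.033  0.085] 0.099 [119.  87.  60.]
loose_section 0.94 [414.5, 149.8, 448.9, 177.2] 724 [0.404 0.429 0.035] 0.041 [77. 48. 87.]
loose_section 0.93 [338.5, 180.7, 376.1, 213.3] 807 [0.422 0.157 0.037] 0.042 [ 44. 109. 102.]
loose_section 0.76 [403.4, 179.4, 432.7, 210.6] 808 [0.495 0.304 0.036] 0.042 [143. 142. 128.]
loose_section 0.66 [371.0, 155.3, 399.4, 185.9] 666 [0.358 0.289 0.036] 0.042 [ 44. 109. 103.]
neighbour 0.68 [342.7, 265.0, 385.8, 306.0] 1182 [ 0.682 -0.     0.05 ] 0.055 [143. 140. 125.]
neighbour 0.29 [253.7, 250.0, 275.4, 285.3] 487 [ 0.48  -0.139  0.002] 0.018 [122. 119. 117.]
top [[581.1757640724743, 0.0, 314.7149785606346], [0.0, 581.1757640724743, 237.39579906250177], [0.0, 0.0, 1.0]] [[0.013, 0.994, -0.106, 0.357], [-1.0, 0.012, -0.006, -0.013
[... 627 characters left out ...]
55] 0.063 [184. 179. 159.]
{'t': 0.4, 'q': array([-1.33896788e+00,  5.27952248e-02,  1.61307584e+00, -8.18731457e-07,
        1.47599431e+00, -1.18981780e-01]), 'dq': array([-0.00142943, -0.00105848, -0.00123566, -0.00050226, -0.00189692,
       -0.00044427]), 'effort': array([ 7.18285337e-04, -3.93048012e+01, -3.69810534e+01, -7.16324485e-05,
        2.42634967e-03,  5.30134017e-06]), 'tool_pos': array([ 0.21477601, -0.58683859,  0.23113932]), 'tool_rot': array([-3.09311973e+00, -5.48182680e-01,  2.54345013e-05]), 'contact_force': array([ 0.67332398,  0.99272049, -0.11562216]), 'wrist_torque': array([-0.01609591, -0.00272595,  0.02880018]), 'grip_force': 0.0, 'opening': 0.08534950407160959}
```

View pics/scene0.png

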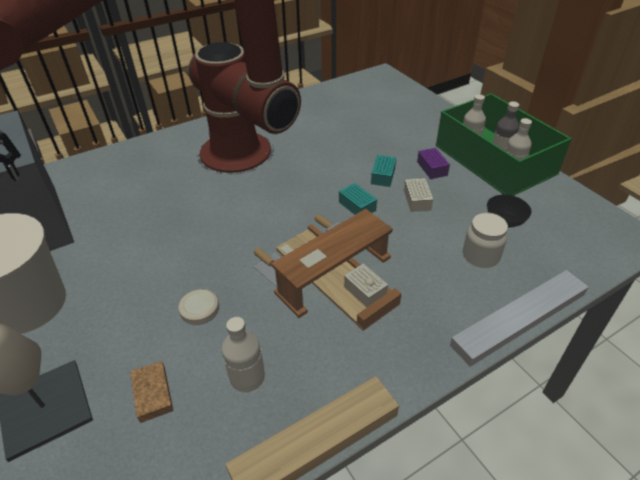

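View pics/top0.png

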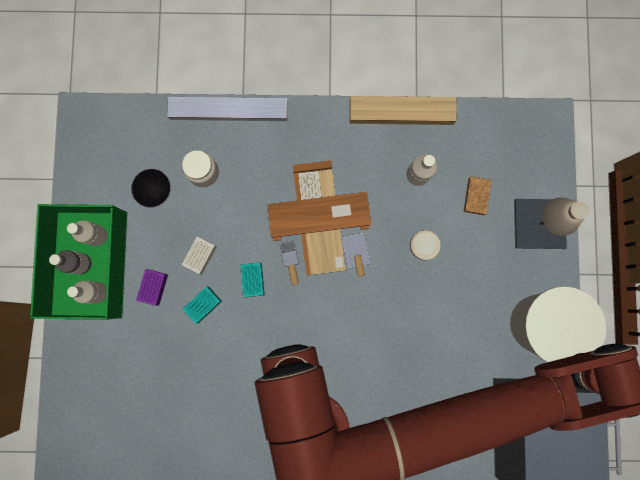

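```bash
cat > m.py <<'E'
from h import *
def rect(Q):
    r=cv2.minAreaRect((Q[:,:2]*1000).astype(np.float32)); return np.round(r[0],1),np.round(r[1],1),round(r[2],1)
E
python3 - <<'E'
from m import *
for n in("scene","top"):
    f=np.load(n+"0.npz");P=f["P"];im=f["im"]
    t=P[(P[...,2]<0.015)&(P[...,2]>-.02)&(abs(P[...,0]-.55)<.4)&(abs(P[...,1])<.5)]
    print(n,"table z",np.nanmedian(t[:,2]),t.shape)
    A=np.c_[t[:,:2],np.ones(len(t))]; print(np.linalg.lstsq(A,t[:,2],rcond=None)[0])
    def box(x0,x1,y0,y1,z0,z1): return P[(P[...,0]>x0)&(P[...,0]<x1)&(P[...,1]>y0)&(P[...,1]<y1)&(P[...,2]>z0)&(P[...,2]<z1)]
    print("loose",rect(box(.4,.56,.235,.37,.036,.06)))
    print("plank",rect(box(.4,.75,-.25,.2,.085,.115)))
    print("neigh",rect(box(.6,.8,-.1,.1,.045,.07)))
E
```

```text
scene table z -0.0017419031242356664 (87208, 3)
[ 0.00187553  0.00029055 -0.00241008]
loose (array([480.9, 313.3]), array([56.7, 95.1]), 63.1)
plank (array([588.4, -16.3]), array([ 93.2, 272.7]), 7.8)
neigh (array([674.2,   9. ]), array([82.1, 57.8]), 7.1)
top table z 0.0020414389141016898 (78861, 3)
[0.00019132 0.00100954 0.00206059]
loose (array([474.9, 318.3]), array([57.7, 89.9]), 63.2)
plank (array([583.8, -13.6]), array([ 91.4, 270.3]), 8.0)
neigh (array([684.7,   4.9]), array([101.3, 102.7]), 6.7)
```

The white section is at scene (419,194) and top (199,255). The jig is turned about 8°, with the purple and turquoise look-alikes beside it. I'll write a helper for the moves and start moving.

```bash
cat >> m.py <<'E'
def state():
    o=ctrl.get_obs(); M=R.from_rotvec(o["tool_rot"]).as_matrix()
    print("t",round(o["t"],2),"tcp",(o["tool_pos"]*1000).round(1),"x",M[:,0].round(3),"z",M[:,2].round(3),"F",o["contact_force"].round(1),"open",round(o["opening"]*1000,1),"grip",round(o["grip_force"],1),"q",o["q"].round(2))
    return o["tool_pos"]*1000,M
def tgt(yaw,lean):  # tool x at yaw, tool leaned back about tool y: z = down+forward
    a,l=np.radians([yaw,lean]); f=np.array([np.cos(a),np.sin(a),0]); Z=np.array([0,0,1.])
    z=-Z*np.cos(l)+f*np.sin(l); x=f*np.cos(l)+Z*np.sin(l); return np.c_[x,np.cross(z,x),z]
def go(pos,yaw,lean=0):
    """turn first (shares), then shift in the turned axes (shares)"""
    p,M=state(); T=tgt(yaw,lean)
    print(" turn shares",(R.from_matrix(M.T@T).as_rotvec()/.1).round(2)," shift after turn",(T.T@(np.array(pos)-p)/60).round(2)," shift before",(M.T@(np.array(pos)-p)/60).round(2))
E
python3 - <<'E'
from m import *
go([450,-150,230],-26.8)
for n in("scene","top"):
    P=np.load(n+"0.npz")["P"]
    def box(c,r,z0,z1): return P[(np.hypot(P[...,0]-c[0],P[...,1]-c[1])<r)&(P[...,2]>z0)&(P[...,2]<z1)]
    for c,nm in (((.478,.316),"loose"),((.678,.008),"neigh")):
        r,z0,z1=(.07,.034,.06) if nm=="loose" else (.055,.046,.07)
        print(n,nm,rect(box(c,r,z0,z1)))
E
```

```text
t 0.4 tcp [ 214.8 -586.8  231.1] x [0.939 0.344 0.   ] z [-0.  0. -1.] F [ 0.7  1.  -0.1] open 85.3 grip 0.0 q [-1.34  0.05  1.61 -0.    1.48 -0.12]
 turn shares [-0.    0.    8.19]  shift after turn [ 0.22 -8.27  0.02]  shift before [ 6.18 -5.49  0.02]
scene loose (array([479.6, 314.2]), array([57.3, 97.5]), 64.0)
scene neigh (array([674.2,   9.2]), array([82.1, 57.4]), 7.1)
top loose (array([474.9, 318.3]), array([57.7, 89.9]), 63.2)
top neigh (array([680.8,  14. ]), array([95.4, 55.6]), 7.1)
```

Emit:
{"api": "jog_arm", "payload": {
  "commands": [0, 0, 0, 0, 0, 1, 85, 0, 0, 0, 0, 0, 1, 85, 0, 0, 0, 0, 0, 1, 85, 0, 0, 0, 0, 0, 1, 85, 0, 0, 0, 0, 0, 1, 85, 0, 0, 0, 0, 0, 1, 85, 0, 0, 0, 0, 0, 1, 85, 0, 0, 0, 0, 0, 1, 85, 0, -0.92, 0, 0, 0, 0.19, 85, 0.02, -0.92, 0, 0, 0, 0, 85, 0.02, -0.92, 0, 0, 0, 0, 85, 0.03, -0.92, 0, 0, 0, 0, 85, 0.03, -0.92, 0, 0, 0, 0, 85, 0.03, -0.92, 0, 0, 0, 0, 85, 0.03, -0.92, 0, 0, 0, 0, 85, 0.03, -0.92, 0, 0, 0, 0, 85, 0.03, -0.91, 0, 0, 0, 0, 85]
}}

```text
t: 2.52
tool_pos: [0.4502, -0.148, 0.2317]
tool_rot: [3.056, -0.729, 0.002]
contact_force: [1.2, -0.4, 0.3]
opening: 0.0854
grip_force: 0.0
```

Emit:
{"api": "jog_arm", "payload": {
  "commands": [-0.39, -0.89, 0, 0, 0, 0, 85, -0.39, -0.89, 0, 0, 0, 0, 85, -0.39, -0.89, 0, 0, 0, 0, 85, -0.39, -0.89, 0, 0, 0, 0, 85, -0.39, -0.89, 0, 0, 0, 0, 85, -0.39, -0.89, 0, 0, 0, 0, 85, -0.38, -0.89, 0, 0, 0, 0, 85, -0.38, -0.89, 0, 0, 0, 0, 85, 0, 0, 0.9, 0, 0, 0, 85, 0, 0, 0.4, 0, 0, 0, 85, 0, 0, 0, 0, 0, 0, 85, 0, 0, 0, 0, 0, 0, 85]
}}

```text
t: 4.03
tool_pos: [0.4772, 0.3158, 0.1549]
tool_rot: [-3.054, 0.729, -0.003]
contact_force: [0.2, -0.1, 0.6]
opening: 0.0851
grip_force: 0.0
```

Run:
```python
from m import *
go([477,316,150],-26.8)
for n in("scene","top"):
    d,P=shot(n); np.savez(n+"1.npz",P=P,im=d["image"])
    save(n+"1",cv2.resize(d["image"][130:330,330:530] if n=="scene" else d["image"][160:340,120:380],None,fx=3,fy=3) )
```

```text
t 4.03 tcp [477.2 315.8 154.9] x [ 0.892 -0.452  0.001] z [ 0.002  0.001 -1.   ] F [ 0.2 -0.1  0.6] open 85.1 grip 0.0 q [ 0.45 -0.01  1.81  0.    1.34  2.49]
 turn shares [-0.02 -0.01 -0.01]  shift after turn [-0.   -0.    0.08]  shift before [-0.   -0.    0.08]
```

View scene1.

View pics/scene1.png

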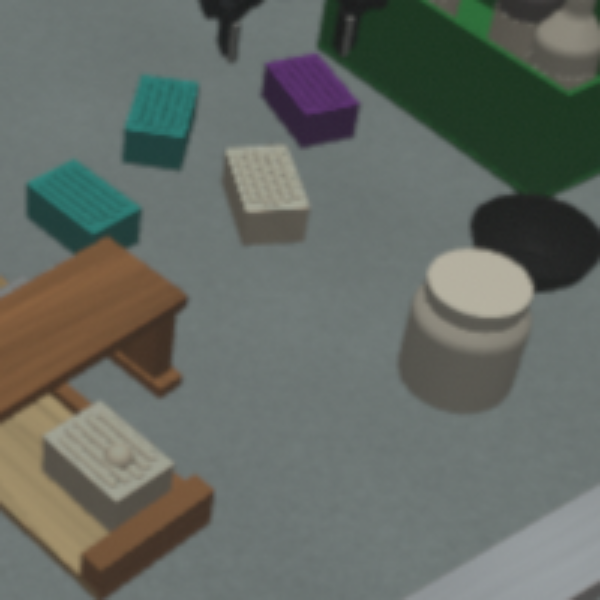

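Run:
```python
from m import *
p,M=state()
for n in("scene","top"):
    P=np.load(n+"1.npz")["P"]*1000
    L=(P-p)@M   # tool coords
    k=(abs(L[...,0])<30)&(abs(L[...,1])<75)&(L[...,2]>-60)&(L[...,2]<15)
    Q=L[k]; print(n,len(Q))
    for s in(-1,1):
        q=Q[Q[:,1]*s>0]
        if len(q): print(s,np.percentile(q,[2,50,98],axis=0).round(1).tolist())
```

```text
t 4.12 tcp [477.6 315.9 155.6] x [ 0.892 -0.452  0.002] z [ 0.003  0.002 -1.   ] F [-0.1  1.2  0.3] open 84.8 grip 0.0 q [ 0.45 -0.02  1.81  0.    1.34  2.49]
scene 266
-1 [[-6.0, -67.6, -59.5], [10.9, -45.4, -38.8], [17.0, -41.4, -13.3]]
1 [[-3.6, 42.5, -59.8], [11.4, 51.0, -39.8], [16.8, 72.1, -16.2]]
top 2
1 [[9.7, 49.7, -57.1], [10.2, 51.4, -56.6], [10.7, 53.1, -56.2]]
```

Emit:
{"api": "jog_arm", "payload": {
  "commands": [0, 0, 0.8, 0, 0, 0, 85, 0, 0, 0.7, 0, 0, 0, 85, 0, 0, 0.5, 0, 0, 0, 85, 0, 0, 0.39, 0, 0, 0, 85, 0, 0, 0, 0, 0, 0, 85, 0, 0, 0, 0, 0, 0, 50, 0, 0, 0, 0, 0, 0, 50, 0, 0, 0, 0, 0, 0, 50, 0, 0, 0, 0, 0, 0, 50, 0, 0, 0, 0, 0, 0, 50, 0, 0, 0, 0, 0, 0, 50],
  "newtons": 35
}}

```text
t: 5.5
tool_pos: [0.478, 0.3162, 0.0123]
tool_rot: [-3.054, 0.728, -0.005]
contact_force: [-0.7, -1.1, 5.9]
opening: 0.055
grip_force: 39.5
```

Emit:
{"api": "jog_arm", "payload": {
  "commands": [0, 0, -0.4, 0, 0, 0, 50, 0, 0, -0.8, 0, 0, 0, 50, 0, 0, -0.8, 0, 0, 0, 50, 0, 0, 0, 0, 0, -0.7, 50, 0, 0, 0, 0, 0, -0.9, 50, 0, 0, 0, 0, 0, -0.9, 50, 0, 0, 0, 0, 0, -0.9, 50, 0, 0, 0, 0, 0, -0.9, 50, 0, 0, 0, 0, 0, -0.9, 50, 0, 0, 0, 0, 0, -0.8, 50, 0, 0, 0, 0, 0, 0, 50]
}}

```text
t: 6.88
tool_pos: [0.476, 0.3155, 0.1297]
tool_rot: [3.135, 0.205, -0.001]
contact_force: [0.6, -1.3, -2.9]
opening: 0.0556
grip_force: 38.4
```

Run:
```python
from m import *
p,M=state()
for n in("scene","top"):
    d,P=shot(n); np.savez(n+"2.npz",P=P,im=d["image"])
P=np.load("scene2.npz")["P"]*1000
# plank top plane fit & edges in rotated jig axes
for n in("scene0","top0"):
    P=np.load(n+".npz")["P"]*1000
    a=np.radians(7.8); J=np.array([[np.cos(a),np.sin(a)],[-np.sin(a),np.cos(a)]])
    L=(P[...,:2]-[588,-15])@J.T; z=P[...,2]
    def rng(k,ax,lo=1,hi=99): return np.percentile(L[k][:,ax],[lo,50,hi]).round(1)
    pk=(abs(L[...,0])<60)&(abs(L[...,1])<150)&(z>93)&(z<112); print(n,"plank",pk.sum(),rng(pk,0),rng(pk,1),np.median(z[pk]).round(1))
    for y0 in(-110,-70,-30,30,70,110):
        k=pk&(abs(L[...,1]-y0)<15); print("   y",y0,rng(k,0,2,98))
    nb=(abs(L[...,0]-88)<48)&(abs(L[...,1]-14)<40)&(z>47)&(z<62); print("neigh",rng(nb,0),rng(nb,1),np.median(z[nb]).round(1))
    st=(abs(L[...,0]-145)<25)&(abs(L[...,1])<60)&(z>32)&(z<44); print("stop top",rng(st,0),rng(st,1))
    rl=(L[...,0]>-160)&(L[...,0]<-60)&(abs(L[...,1]-49)<20)&(z>17)&(z<30); print("rail",rl.sum(),rng(rl,0),rng(rl,1) if rl.any() else 0)
    ps=P[nb]; print("neigh rect",rect(ps/1000))
```

```text
t 6.88 tcp [476.  315.5 129.7] x [ 0.991  0.131 -0.   ] z [-0. -0. -1.] F [ 0.6 -1.3 -2.9] open 55.6 grip 38.4 q [0.45 0.01 1.83 0.   1.3  1.89]
scene0 plank 3741 [-43.9   2.8  45.1] [-135.4  -14.6  129.3] 97.1
   y -110 [-42.3   2.6  44.9]
   y -70 [-42.5   3.   44.5]
   y -30 [-42.3   3.   44.7]
   y 30 [-42.6   2.2  44.3]
   y 70 [-43.2   2.   43.2]
   y 110 [-43.    3.6  44. ]
neigh [ 49.1  92.1 128.6] [-15.9   9.4  39.9] 51.2
stop top [125.5 145.3 157.3] [-55.5  -0.9  52.5]
rail 66 [-153.  -131.5 -110.1] [39.3 45.9 53.2]
neigh rect (array([674.2,   9.2]), array([82.1, 57.4]), 7.1)
top0 plank 3344 [-48.8  -4.8  39.9] [-130.4    2.5  133.9] 101.0
   y -110 [-47.1  -3.9  39.5]
   y -70 [-47.   -4.   39.6]
   y -30 [-47.5  -4.4  39.4]
   y 30 [-48.4  -5.1  38.7]
   y 70 [-48.1  -5.4  38.4]
   y 110 [-48.5  -4.9  38. ]
neigh [ 49.6  85.1 123.4] [-11.3  16.9  43.5] 55.1
stop top [132.1 142.4 153.6] [-50.7   2.1  56.1]
rail 187 [-155.1 -107.   -60.5] [29.9 48.8 56.4]
neigh rect (array([675.6,  13.4]), array([85. , 55.6]), 7.1)
```

Run:
```python
from m import *
p,M=state()
for n in("scene2","top2"):
    P=np.load(n+".npz")["P"]*1000; L=(P-p)@M
    k=(abs(L[...,0])<70)&(abs(L[...,1])<70)&(L[...,2]<30)&(L[...,2]>-40)
    im=np.load(n+".npz")["im"].astype(int); w=(im.min(-1)>95)&(np.ptp(im,-1)<45)
    Q=L[k&w]; print(n,len(Q),np.percentile(Q,[1,50,99],axis=0).round(1).tolist(),"z 1..99 (world)")
    T=Q[Q[:,2]<np.percentile(Q[:,2],2)+8]; print("top face",len(T),np.percentile(T,[1,50,99],axis=0).round(1).tolist())
for n,m in(("scene",0),("top",0)):
    d,_=shot(n)
    for r in nets.silhouettes(n,"loose_section")[:5]: print(n,round(r["p"],2),r["bbox"])
```

```text
t 6.97 tcp [476.1 315.5 129.8] x [ 0.991  0.13  -0.   ] z [-0. -0. -1.] F [-0.6  0.2 -2.5] open 55.6 grip 38.4 q [0.45 0.01 1.83 0.   1.3  1.9 ]
scene2 312 [[-43.1, -27.3, -31.4], [20.2, 2.2, -26.5], [45.5, 32.0, 14.8]] z 1..99 (world)
top face 286 [[-33.6, -27.1, -31.4], [20.9, -0.6, -26.7], [45.6, 29.4, -23.2]]
top2 117 [[-48.0, -29.1, -38.0], [-33.7, -10.6, -29.4], [41.0, 26.8, 6.6]] z 1..99 (world)
top face 58 [[-47.8, -27.3, -38.6], [-34.9, -11.4, -32.4], [39.5, 26.7, -29.7]]
scene 0.76 [400.3, 143.8, 441.9, 174.9]
scene 0.74 [337.0, 183.0, 377.9, 213.7]
scene 0.74 [427.1, 159.2, 445.9, 176.1]
scene 0.72 [370.4, 158.1, 395.8, 185.8]
top 0.72 [136.1, 271.8, 166.3, 304.3]
top 0.7 [238.6, 262.5, 264.2, 299.8]
top 0.65 [181.4, 235.5, 203.2, 271.0]
```

Run:
```python
from m import *
go([483,-18,129.5],8.0)
```

```text
t 7.17 tcp [476.3 315.5 129.9] x [0.991 0.131 0.   ] z [ 0.  0. -1.] F [ 0.3  0.2 -2.3] open 55.6 grip 38.4 q [0.45 0.01 1.83 0.   1.3  1.89]
 turn shares [-0.   -0.   -0.08]  shift after turn [-0.66  5.52  0.01]  shift before [-0.62  5.53  0.01]
```

Emit:
{"api": "jog_arm", "payload": {
  "commands": [-0.08, 0.4, 0, 0, 0, -0.08, 50, -0.08, 0.7, 0, 0, 0, 0, 50, -0.08, 0.85, 0, 0, 0, 0, 50, -0.08, 0.85, 0, 0, 0, 0, 50, -0.08, 0.85, 0, 0, 0, 0, 50, -0.08, 0.85, 0, 0, 0, 0, 50, -0.08, 0.6, 0, 0, 0, 0, 50, -0.1, 0.42, 0, 0, 0, 0, 50, 0, 0, 0.5, 0, 0, 0, 50, 0, 0, 0.6, 0, 0, 0, 50, 0, 0, 0.2, 0, 0, 0, 50, 0, 0, 0, 0, 0, 0, 50]
}}

```text
t: 8.68
tool_pos: [0.4826, -0.0178, 0.0514]
tool_rot: [-3.134, -0.219, 0.002]
contact_force: [-1.0, -0.3, -1.8]
opening: 0.0556
grip_force: 38.4
```

Run:
```python
from m import *
go([483,-18,25],8.0)
for n,c in(("scene",(200,300,250,390)),("top",(190,300,270,390))):
    d,P=shot(n); np.savez(n+"3.npz",P=P,im=d["image"])
    im=d["image"]; c=(190,290,240,400) if n=="scene" else (150,290,270,400)
    save(n+"3",cv2.resize(im[c[0]:c[1],c[2]:c[3]],None,fx=4,fy=4,interpolation=cv2.INTER_CUBIC))
a=cv2.imread("pics/scene3.png");b=cv2.imread("pics/top3.png")
h=max(a.shape[0],b.shape[0]); f=lambda i:cv2.copyMakeBorder(i,0,h-i.shape[0],0,0,0)
o=np.hstack([f(a),f(b)]); s=min(800/o.shape[1],600/o.shape[0]); cv2.imwrite("pics/both3.png",cv2.resize(o,None,fx=s,fy=s)); print(s)
```

```text
t 8.68 tcp [482.6 -17.8  51.4] x [ 0.99   0.139 -0.002] z [-0.002  0.    -1.   ] F [-1.  -0.3 -1.8] open 55.6 grip 38.4 q [-0.19 -0.1   2.08  0.    1.16  1.24]
 turn shares [-0.01  0.02  0.  ]  shift after turn [0.01 0.   0.44]  shift before [0.01 0.01 0.44]
0.6896551724137931
```

View pics/both3.png

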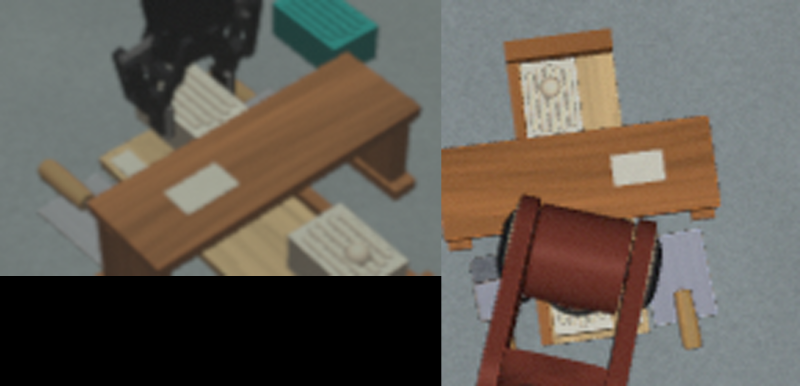

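Emit:
{"api": "jog_arm", "payload": {
  "commands": [0, 0, 0.15, 0, 0.02, 0, 50, 0, 0, 0.12, 0, 0, 0, 50, 0, 0, 0.05, 0, 0, 0, 50, 0, 0, 0, 0, 0, 0, 50]
}}

```text
t: 9.28
tool_pos: [0.4828, -0.0179, 0.0323]
tool_rot: [-3.134, -0.219, -0.002]
contact_force: [-0.5, 0.5, -1.9]
opening: 0.0558
grip_force: 38.5
```

Emit:
{"api": "jog_arm", "payload": {
  "commands": [0, 0, 0.05, 0, 0, 0, 50, 0, 0, 0.03, 0, 0, 0, 50, 0, 0, 0.02, 0, 0, 0, 50, 0, 0, 0, 0, 0, 0, 50]
}}

```text
t: 9.78
tool_pos: [0.483, -0.0179, 0.0266]
tool_rot: [-3.134, -0.219, -0.003]
contact_force: [-0.4, 0.1, -2.2]
opening: 0.0554
grip_force: 38.5
```

Emit:
{"api": "jog_arm", "payload": {
  "commands": [0, 0, 0.02, 0, 0, 0, 50, 0, -0.015, 0, 0, 0, 0, 50, 0, -0.015, 0, 0, 0, 0, 50, 0, 0, 0, 0, 0, 0, 50]
}}

```text
t: 10.28
tool_pos: [0.4829, -0.0161, 0.0255]
tool_rot: [-3.134, -0.22, -0.003]
contact_force: [-0.2, 0.7, -3.0]
opening: 0.0551
grip_force: 38.5
```

Emit:
{"api": "jog_arm", "payload": {
  "commands": [0, -0.015, 0, 0, 0, 0, 50, 0, -0.015, 0, 0, 0, 0, 50, 0, 0, 0, 0, 0, 0, 50]
}}

```text
t: 10.65
tool_pos: [0.4827, -0.0147, 0.0256]
tool_rot: [3.133, 0.219, 0.003]
contact_force: [-0.4, -2.1, -2.5]
opening: 0.0554
grip_force: 38.5
```

Emit:
{"api": "jog_arm", "payload": {
  "commands": [0, -0.01, 0, 0, 0, 0, 50, 0, 0, 0, 0, 0, 0, 50, 0, 0, 0, 0, 0, 0, 50]
}}

```text
t: 11.02
tool_pos: [0.4827, -0.0146, 0.0256]
tool_rot: [3.132, 0.219, 0.003]
contact_force: [0.4, -4.5, -2.6]
opening: 0.0554
grip_force: 38.5
```

Emit:
{"api": "jog_arm", "payload": {
  "commands": [0, -0.01, 0, 0, 0, 0, 50, 0, 0, 0, 0, 0, 0, 50, 0, 0, 0, 0, 0, 0, 50]
}}

```text
t: 11.4
tool_pos: [0.4827, -0.0146, 0.0257]
tool_rot: [3.131, 0.219, 0.003]
contact_force: [0.1, -7.1, -3.0]
opening: 0.0554
grip_force: 38.6
```

Run:
```python
from m import *
p,M=state(); print(ctrl.get_obs()["wrist_torque"])
```

```text
t 11.4 tcp [482.7 -14.6  25.7] x [0.99  0.139 0.002] z [ 0.002 -0.003 -1.   ] F [ 0.1 -7.1 -3. ] open 55.4 grip 38.6 q [-0.18 -0.06  2.1  -0.    1.1   1.25]
[-1.32354754 -0.02565752 -0.28111702]
```

Emit:
{"api": "jog_arm", "payload": {
  "commands": [0, 0.02, 0.01, 0, 0, 0, 50, 0, 0, 0.01, 0, 0, 0, 50, 0, 0, 0, 0, 0, 0, 50]
}}

```text
t: 11.78
tool_pos: [0.483, -0.0146, 0.0246]
tool_rot: [3.133, 0.219, 0.004]
contact_force: [-0.0, -5.4, -0.1]
opening: 0.0554
grip_force: 38.9
```

Emit:
{"api": "jog_arm", "payload": {
  "commands": [0, 0, 0.01, 0, 0, 0, 50, 0, 0, 0.005, 0, 0, 0, 50, 0, 0, 0, 0, 0, 0, 50]
}}

```text
t: 12.15
tool_pos: [0.4831, -0.0146, 0.0243]
tool_rot: [3.134, 0.22, 0.004]
contact_force: [-1.6, -4.6, 5.6]
opening: 0.0553
grip_force: 39.6
```

Emit:
{"api": "jog_arm", "payload": {
  "commands": [0, 0, 0, 0, 0, 0, 85, 0, 0, 0, 0, 0, 0, 85, 0, 0, 0, 0, 0, 0, 85, 0, 0, -0.4, 0, 0, 0, 85, 0, 0, -0.8, 0, 0, 0, 85, 0, 0, -0.4, 0, 0, 0, 85, 0, 0, 0, 0, 0, 0, 85]
}}

```text
t: 13.02
tool_pos: [0.4841, -0.0145, 0.1217]
tool_rot: [3.133, 0.22, 0.011]
contact_force: [-0.5, 0.3, 0.7]
opening: 0.0851
grip_force: 0.0
```

Run:
```python
from m import *
go([453.6-56.6*.99,-18.7-56.6*.139,31+56.6],8.0,45)
from scipy.optimize import least_squares
D=[((214.8,-586.8,231.1),(.0528,1.6131,1.476)),((477.2,315.8,154.9),(-.01,1.81,1.34)),((476,315.5,129.7),(.01,1.83,1.3)),((482.6,-17.8,51.4),(-.10,2.08,1.16)),((482.7,-14.6,25.7),(-.06,2.10,1.10))]
o=ctrl.get_obs(); D.append((tuple(o["tool_pos"]*1000),(o["q"][1],o["q"][2],o["q"][4])))
q1=[-1.339,.45,.45,-.19,-.18,o["q"][0]]
print([ (np.hypot(*d[0][:2]).round(1), (np.arctan2(d[0][1],d[0][0])-a).round(3)) for d,a in zip(D,q1)])
def f(v):
    L1,L2,h,d,r0=v; out=[]
    for (p,q) in D:
        r=np.sqrt(p[0]**2+p[1]**2-d*d)
        out+=[r0+L1*np.sin(q[0])+L2*np.sin(q[0]+q[1])-r, h+L1*np.cos(q[0])+L2*np.cos(q[0]+q[1])-p[2]]
    return out
s=least_squares(f,[450,450,0,60,0]); print(s.x.round(1),np.abs(s.fun).max())
```

```text
t 13.03 tcp [484.1 -14.5 121.7] x [0.99  0.139 0.007] z [ 0.007 -0.    -1.   ] F [-0.5  0.3  0.7] open 85.1 grip 0.0 q [-0.18 -0.2   2.04  0.    1.29  1.25]
 turn shares [0.01 7.78 0.01]  shift after turn [-1.43 -0.   -0.63]  shift before [-1.46 -0.    0.56]
[(np.float64(624.9), np.float64(0.119)), (np.float64(572.2), np.float64(0.135)), (np.float64(571.1), np.float64(0.135)), (np.float64(482.9), np.float64(0.153)), (np.float64(482.9), np.float64(0.15)), (np.float64(484.3), np.float64(0.154))]
[ 478.8  601.1 -186.6   -0.   -10.7] 13.794693794712487<stdin>:11: RuntimeWarning: invalid value encountered in sqrt
```

Emit:
{"api": "jog_arm", "payload": {
  "commands": [0, 0, 0, 0, 0.98, 0, 85, 0, 0, 0, 0, 0.98, 0, 85, 0, 0, 0, 0, 0.98, 0, 85, 0, 0, 0, 0, 0.97, 0, 85, 0, 0, 0, 0, 0.97, 0, 85, 0, 0, 0, 0, 0.97, 0, 85, 0, 0, 0, 0, 0.97, 0, 85, 0, 0, 0, 0, 0.96, 0, 85, 0, 0, 0, 0, 0, 0, 85]
}}

```text
t: 14.15
tool_pos: [0.4801, -0.014, 0.1152]
tool_rot: [-2.852, -0.196, -1.163]
contact_force: [-0.3, -0.1, 1.0]
opening: 0.0852
grip_force: 0.0
```

Run:
```python
from m import *
go([453.6-56.6*.99,-18.7-56.6*.139,31+56.6],8.0,45)
```

```text
t 14.15 tcp [480.1 -14.  115.2] x [0.708 0.097 0.699] z [ 0.692  0.099 -0.715] F [-0.3 -0.1  1. ] open 85.2 grip 0.0 q [-0.4  -0.75  2.56  0.58  0.73  0.71]
 turn shares [-0.01  0.11 -0.03]  shift after turn [-1.31  0.02 -0.66]  shift before [-1.32  0.02 -0.64]
```

Emit:
{"api": "jog_arm", "payload": {
  "commands": [0, 0, 0, 0, -0.96, 0, 85, 0, 0, 0, 0, -0.96, 0, 85, 0, 0, 0, 0, -0.96, 0, 85, 0, 0, 0, 0, -0.96, 0, 85, 0, 0, 0, 0, -0.96, 0, 85, 0, 0, 0, 0, -0.96, 0, 85, 0, 0, 0, 0, -0.96, 0, 85, 0, 0, 0, 0, -0.96, 0, 85, 0, 0, 0, 0, 0, 0, 85]
}}

```text
t: 15.28
tool_pos: [0.4839, -0.0143, 0.1191]
tool_rot: [-3.134, -0.22, -0.017]
contact_force: [-0.4, 0.1, 0.4]
opening: 0.0849
grip_force: 0.0
```

Run:
```python
from m import *
go([452.6,-18.9,24.5],8.0)
```

```text
t 15.28 tcp [483.9 -14.3 119.1] x [0.99  0.14  0.011] z [ 0.011  0.001 -1.   ] F [-0.4  0.1  0.4] open 84.9 grip 0.0 q [-0.19 -0.2   2.05  0.    1.29  1.24]
 turn shares [ 0.01 -0.11  0.01]  shift after turn [-0.53  0.    1.58]  shift before [-0.54  0.    1.57]
```

Emit:
{"api": "jog_arm", "payload": {
  "commands": [-0.27, 0, 0.3, 0, -0.11, 0, 85, -0.26, 0, 0.5, 0, 0, 0, 85, 0, 0, 0.5, 0, 0, 0, 85, 0, 0, 0.27, 0, 0, 0, 85, 0, 0, 0, 0, 0, 0, 85, 0, 0, 0, 0, 0, 0, 85]
}}

```text
t: 16.02
tool_pos: [0.4523, -0.019, 0.0261]
tool_rot: [3.133, 0.219, 0.005]
contact_force: [0.9, 0.7, -0.3]
opening: 0.0847
grip_force: 0.0
```

Run:
```python
from m import *
go([452.6,-18.9,24.5],8.0)
```

```text
t 16.02 tcp [452.3 -19.   26.1] x [0.99  0.139 0.003] z [ 0.003 -0.    -1.   ] F [ 0.9  0.7 -0.3] open 84.7 grip 0.0 q [-0.21 -0.14  2.17  0.    1.11  1.22]
 turn shares [ 0.01 -0.03  0.  ]  shift after turn [ 0.01 -0.    0.03]  shift before [ 0.01 -0.    0.03]
```

Emit:
{"api": "jog_arm", "payload": {
  "commands": [0, 0, 0, 0, 0, 0, 50, 0, 0, 0, 0, 0, 0, 50, 0, 0, 0, 0, 0, 0, 50, 0, 0, 0, 0, 0, 0, 50, 0.1, 0, 0, 0, 0, 0, 50, 0.2, 0, 0, 0, 0, 0, 50, 0.2, 0, 0, 0, 0, 0, 50, 0.1, 0, 0, 0, 0, 0, 50, 0, 0, 0, 0, 0, 0, 50],
  "newtons": 25
}}

```text
t: 17.15
tool_pos: [0.4867, -0.0141, 0.0261]
tool_rot: [3.133, 0.22, -0.002]
contact_force: [-5.3, -1.1, 9.8]
opening: 0.0555
grip_force: 29.3
```

Emit:
{"api": "jog_arm", "payload": {
  "commands": [0, 0, 0, 0, 0, 0, 85, 0, 0, 0, 0, 0, 0, 85, 0, 0, 0, 0, 0, 0, 85, 0, 0, -0.4, 0, 0, 0, 85, 0, 0, -0.7, 0, 0, 0, 85, 0, 0, -0.3, 0, 0.5, 0, 85, 0, 0, 0, 0, 1, 0, 85, 0, 0, 0, 0, 1, 0, 85, 0, 0, 0, 0, 1, 0, 85, 0, 0, 0, 0, 1, 0, 85, 0, 0, 0, 0, 1, 0, 85, 0, 0, 0, 0, 1, 0, 85, 0, 0, 0, 0, 1, 0, 85, 0, 0, 0, 0, 0, 0, 85]
}}

```text
t: 18.9
tool_pos: [0.4851, -0.0136, 0.1068]
tool_rot: [-2.87, -0.198, -1.126]
contact_force: [0.6, -0.4, -0.9]
opening: 0.0848
grip_force: 0.0
```

Run:
```python
from m import *
go([488,-14.0,31],8.0,43)
```

```text
t 18.9 tcp [485.1 -13.6 106.8] x [0.726 0.1   0.68 ] z [ 0.673  0.095 -0.733] F [ 0.6 -0.4 -0.9] open 84.8 grip 0.0 q [-0.38 -0.69  2.53  0.55  0.7   0.73]
 turn shares [-0.    0.02 -0.02]  shift after turn [-0.83  0.01  0.96]  shift before [-0.83  0.01  0.96]
```

Emit:
{"api": "jog_arm", "payload": {
  "commands": [-0.25, 0, 0.3, 0, 0, 0, 85, -0.3, 0, 0.35, 0, 0, 0, 85, -0.18, 0, 0.2, 0, 0, 0, 85, -0.1, 0.01, 0.11, 0, 0.02, -0.02, 85, 0, 0, 0, 0, 0, 0, 85, 0, 0, 0, 0, 0, 0, 85]
}}

```text
t: 19.65
tool_pos: [0.4906, -0.0141, 0.0339]
tool_rot: [-2.868, -0.205, -1.135]
contact_force: [0.2, -0.5, -0.3]
opening: 0.085
grip_force: 0.0
```

Run:
```python
from m import *
go([488,-14.0,31],8.0,43)
d,P=shot("scene"); im=d["image"][170:330,240:410]; save("s4",cv2.resize(im,None,fx=3.5,fy=3.5,interpolation=cv2.INTER_CUBIC))
```

```text
t 19.65 tcp [490.6 -14.1  33.9] x [0.722 0.104 0.684] z [ 0.678  0.095 -0.729] F [ 0.2 -0.5 -0.3] open 85.0 grip 0.0 q [-0.38 -0.46  2.54  0.78  0.51  0.46]
 turn shares [-0.   -0.03  0.03]  shift after turn [-0.06 -0.01  0.01]  shift before [-0.06 -0.01  0.01]
```

View pics/s4.png

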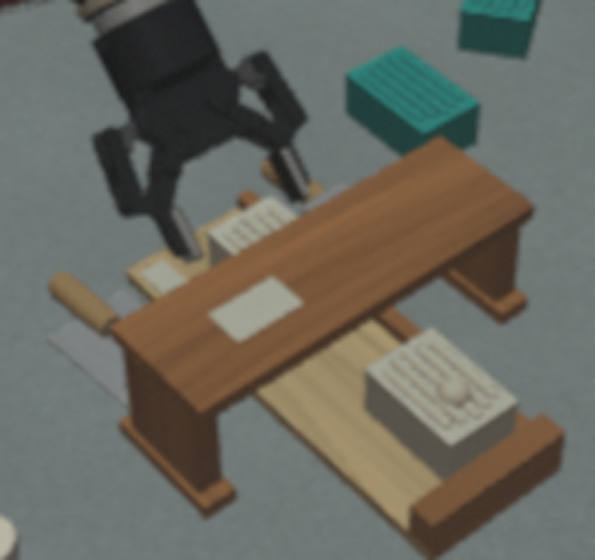

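Emit:
{"api": "jog_arm", "payload": {
  "commands": [-0.04, 0, 0.0, 0, 0, 0, 85, 0, 0, 0, 0, 0, 0, 50, 0, 0, 0, 0, 0, 0, 50, 0, 0, 0, 0, 0, 0, 50, 0, 0, 0, 0, 0, 0, 50, 0, 0, 0, 0, 0, 0, 50],
  "newtons": 30
}}

```text
t: 20.45
tool_pos: [0.4882, -0.0142, 0.0316]
tool_rot: [-2.868, -0.204, -1.135]
contact_force: [-5.9, -0.4, 6.3]
opening: 0.0552
grip_force: 33.4
```

Run:
```python
from m import *
p,M=state(); f=np.array([np.cos(np.radians(8)),np.sin(np.radians(8))])
q=p[:2]-[588.5,-15.5]; print("jig xy",q@f, -q[0]*f[1]+q[1]*f[0]); print((M.T@np.array([f[0],f[1],0])).round(3))
```

```text
t 20.45 tcp [488.2 -14.2  31.6] x [0.722 0.104 0.684] z [ 0.677  0.095 -0.729] F [-5.9 -0.4  6.3] open 55.2 grip 33.4 q [-0.38 -0.47  2.55  0.78  0.51  0.45]
jig xy -99.16818246972102 15.204457948978039
[0.729 0.002 0.684]
```

Emit:
{"api": "jog_arm", "payload": {
  "commands": [0.08, 0, 0.07, 0, 0, 0, 50, 0.15, 0, 0.14, 0, 0, 0, 50, 0.18, 0, 0.17, 0, 0, 0, 50, 0.15, 0, 0.14, 0, 0, 0, 50, 0.11, 0, 0.1, 0, 0, 0, 50, 0, 0, 0, 0, 0, 0, 50]
}}

```text
t: 21.2
tool_pos: [0.5427, -0.0064, 0.0317]
tool_rot: [-2.868, -0.204, -1.134]
contact_force: [0.9, 0.2, 0.2]
opening: 0.0555
grip_force: 32.4
```

```bash
cat >> m.py <<'E'
def jig():
    p,M=state(); f=np.array([np.cos(np.radians(8)),np.sin(np.radians(8)),0]); g=np.array([-f[1],f[0],0])
    q=p-[588.5,-15.5,0]; F=ctrl.get_obs()["contact_force"]; print("jig",q@f,q@g,p[2],"F",F@f,F@g,"tool dirs of jig x,y,z",(M.T@f).round(3),(M.T@g).round(3),M[2].round(3))
E
python3 - <<'E'
from m import *
jig()
E
```

```text
t 21.2 tcp [542.7  -6.4  31.7] x [0.722 0.104 0.684] z [ 0.677  0.095 -0.73 ] F [0.9 0.2 0.2] open 55.5 grip 32.4 q [-0.3  -0.26  2.41  0.82  0.41  0.46]
jig -44.111836413612856 15.37103571313321 31.650745497555594 F 0.8866393719182142 0.11850939586690094 tool dirs of jig x,y,z [0.73  0.002 0.684] [ 0.002 -1.     0.   ] [ 0.684  0.001 -0.73 ]
```

Emit:
{"api": "jog_arm", "payload": {
  "commands": [0.05, -0.01, 0.047, 0, 0, 0, 50, 0.06, 0, 0.056, 0, 0, 0, 50, 0.04, 0, 0.038, 0, 0, 0, 50, 0.03, 0, 0.028, 0, 0, 0, 50, 0, 0, 0, 0, 0, 0, 50]
}}

```text
t: 21.82
tool_pos: [0.5568, -0.0042, 0.0316]
tool_rot: [-2.869, -0.202, -1.135]
contact_force: [2.1, -2.7, -1.2]
opening: 0.0552
grip_force: 32.4
```

Emit:
{"api": "jog_arm", "payload": {
  "commands": [0.025, 0, 0.023, 0, 0, 0, 50, 0.025, 0, 0.023, 0, 0, 0, 50, 0, 0, 0, 0, 0, 0, 50]
}}

```text
t: 22.2
tool_pos: [0.5608, -0.0037, 0.0316]
tool_rot: [-2.869, -0.203, -1.135]
contact_force: [-2.0, -3.3, 0.7]
opening: 0.0553
grip_force: 32.9
```

Run:
```python
from m import *
jig()
```

```text
t 22.2 tcp [560.8  -3.7  31.6] x [0.722 0.103 0.684] z [ 0.677  0.094 -0.73 ] F [-2.  -3.3  0.7] open 55.3 grip 32.9 q [-0.28 -0.21  2.37  0.83  0.39  0.47]
jig -25.813418210634755 15.58772450779836 31.6387093436266 F -2.3870001606868345 -2.9489428949454277 tool dirs of jig x,y,z [0.73  0.001 0.684] [ 0.002 -1.    -0.001] [ 0.684  0.002 -0.73 ]
```

Emit:
{"api": "jog_arm", "payload": {
  "commands": [0.02, 0, 0.019, 0, 0, 0, 50, 0.02, 0, 0.019, 0, 0, 0, 50, 0, 0, 0, 0, 0, 0, 50]
}}

```text
t: 22.58
tool_pos: [0.564, -0.0032, 0.0316]
tool_rot: [-2.869, -0.203, -1.135]
contact_force: [-4.0, -4.2, 2.3]
opening: 0.0557
grip_force: 33.3
```

Emit:
{"api": "jog_arm", "payload": {
  "commands": [0.02, 0, 0.019, 0, 0, 0, 50, 0, 0, 0, 0, 0, 0, 50]
}}

```text
t: 22.82
tool_pos: [0.5657, -0.003, 0.0317]
tool_rot: [-2.869, -0.203, -1.135]
contact_force: [-5.0, -3.4, 3.2]
opening: 0.0556
grip_force: 33.3
```

Emit:
{"api": "jog_arm", "payload": {
  "commands": [0.015, 0, 0.014, 0, 0, 0, 50, 0, 0, 0, 0, 0, 0, 50]
}}

```text
t: 23.08
tool_pos: [0.5668, -0.0028, 0.0316]
tool_rot: [-2.869, -0.203, -1.135]
contact_force: [-5.7, -3.6, 3.9]
opening: 0.0551
grip_force: 33.5
```

Run:
```python
from m import *
jig()
```

```text
t 23.07 tcp [566.8  -2.8  31.6] x [0.722 0.103 0.684] z [ 0.677  0.094 -0.73 ] F [-5.7 -3.6  3.9] open 55.1 grip 33.5 q [-0.27 -0.19  2.35  0.83  0.38  0.47]
jig -19.707756701207277 15.582430092079283 31.623529813964268 F -6.100519305009849 -2.7805861096572073 tool dirs of jig x,y,z [0.73  0.001 0.684] [ 0.002 -1.    -0.001] [ 0.684  0.002 -0.73 ]
```

Run:
```python
from m import *
d,P=shot("scene"); im=d["image"][180:330,250:410]; save("s5",cv2.resize(im,None,fx=3.7,fy=3.7,interpolation=cv2.INTER_CUBIC))
```

```text
(no output)
```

View pics/s5.png

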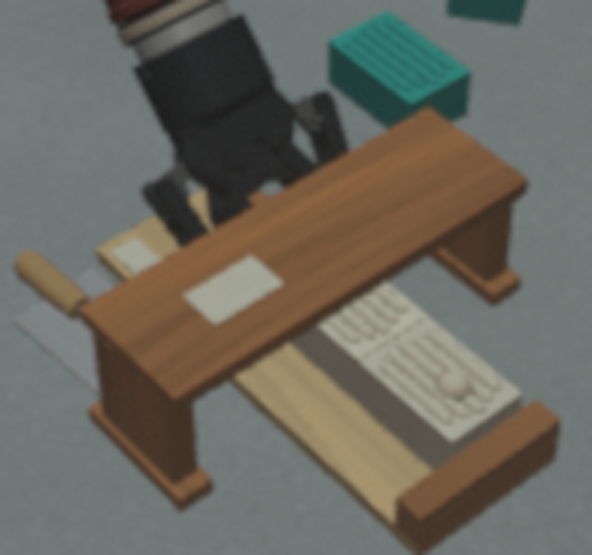

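Emit:
{"api": "jog_arm", "payload": {
  "commands": [0.012, 0, 0.011, 0, 0, 0, 50, 0, 0, 0, 0, 0, 0, 50]
}}

```text
t: 23.38
tool_pos: [0.5669, -0.0028, 0.0316]
tool_rot: [-2.869, -0.203, -1.134]
contact_force: [-29.1, -8.2, 21.9]
opening: 0.0554
grip_force: 36.9
```

Emit:
{"api": "jog_arm", "payload": {
  "commands": [0.012, 0, 0.011, 0, 0, 0, 50, 0, 0, 0, 0, 0, 0, 50]
}}

```text
t: 23.62
tool_pos: [0.5674, -0.0027, 0.0313]
tool_rot: [-2.87, -0.204, -1.133]
contact_force: [-38.4, -9.3, 28.5]
opening: 0.0554
grip_force: 38.7
```

Run:
```python
from m import *
jig()
P=shot("scene")[1]*1000
for nm,P in(("now",P),("start",np.load("scene0.npz")["P"]*1000)):
    a=np.radians(8); J=np.array([[np.cos(a),np.sin(a)],[-np.sin(a),np.cos(a)]])
    L=(P[...,:2]-[588.5,-15.5])@J.T; z=P[...,2]
    st=(abs(L[...,0]-145)<30)&(abs(L[...,1])<52)&(z>31)&(z<41)&(L[...,1]<-16); print(nm,"stop top near edge",np.percentile(L[st][:,0],[3,97]).round(1))
    for y0 in (-8,5,15,25,38):
        k=(L[...,0]>45)&(L[...,0]<150)&(abs(L[...,1]-y0)<6)&(z>45)&(z<62); print(y0,np.percentile(L[k][:,0],[1,98,99.5]).round(1))
    for x0 in (60,80,100,120):
        k=(abs(L[...,0]-x0)<7)&(abs(L[...,1]-14)<40)&(z>46)&(z<62); print(" x",x0,np.percentile(L[k][:,1],[2,98]).round(1))
```

```text
t 23.62 tcp [567.4  -2.7  31.3] x [0.723 0.104 0.683] z [ 0.677  0.094 -0.73 ] F [-38.4  -9.3  28.5] open 55.4 grip 38.7 q [-0.27 -0.19  2.35  0.82  0.38  0.47]
jig -19.102952028642875 15.602071441294843 31.33835834360564 F -39.285651833856896 -3.8372591084186296 tool dirs of jig x,y,z [0.73  0.002 0.683] [ 0.003 -1.    -0.001] [ 0.683  0.003 -0.73 ]
now stop top near edge [136.7 156.9]
-8 [ 46.4 135.2 136.4]
5 [ 47.2 136.1 137.3]
15 [ 47.6 135.9 136.5]
25 [ 45.8 136.3 136.8]
38 [ 46.  134.7 135.2]
 x 60 [-14.6  39.2]
 x 80 [-14.8  40.2]
 x 100 [-14.  41.]
 x 120 [-14.1  39.3]
start stop top near edge [136.  156.5]
-8 [ 48.1 127.1 128.1]
5 [ 48.9 126.6 127.9]
15 [ 48.6 127.2 128.4]
25 [ 49.8 128.5 129.5]
38 [ 48.8 128.5 129.1]
 x 60 [-14.3  39.7]
 x 80 [-15.2  39.3]
 x 100 [-15.2  38.2]
 x 120 [-16.   38.6]
```

Emit:
{"api": "jog_arm", "payload": {
  "commands": [-0.024, 0, -0.022, 0, 0, 0, 50, 0, 0, 0, 0, 0, 0, 50]
}}

```text
t: 23.92
tool_pos: [0.5667, -0.0028, 0.0314]
tool_rot: [-2.869, -0.203, -1.134]
contact_force: [-4.1, -3.8, 3.1]
opening: 0.0556
grip_force: 33.9
```

Run:
```python
from m import *
jig()
```

```text
t 23.93 tcp [566.7  -2.8  31.4] x [0.722 0.104 0.684] z [ 0.677  0.094 -0.73 ] F [-4.1 -3.8  3.1] open 55.6 grip 33.9 q [-0.27 -0.19  2.36  0.83  0.38  0.47]
jig -19.8602412750493 15.629076333261738 31.38951740277376 F -4.596853127007397 -3.1426685196491215 tool dirs of jig x,y,z [0.73  0.001 0.684] [ 0.002 -1.    -0.001] [ 0.684  0.002 -0.73 ]
```

Emit:
{"api": "jog_arm", "payload": {
  "commands": [0, 0.01, 0, 0, 0, 0, 85, 0, 0, 0, 0, 0, 0, 85, 0, 0, 0, 0, 0, 0, 85, -0.2, 0, -0.19, 0, 0, 0, 85, -0.4, 0, -0.37, 0, 0, 0, 85, -0.2, 0, -0.2, 0, 0, 0, 85, 0.5, 0, -0.53, 0, 0, 0, 85, 0.5, 0, -0.53, 0, -0.4, 0, 85, 0, 0, 0, 0, -1, 0, 30, 0, 0, -0.5, 0, -1, 0, 0, 0, 0, -0.5, 0, -1, 0, 0, 0, 0, 0, 0, -1, 0, 0, 0, 0, 0, 0, -1, 0, 0, 0, 0, 0, 0, -1, 0, 0, 0, 0, 0, 0, -1, 0, 0]
}}

```text
t: 25.8
tool_pos: [0.4703, -0.0163, 0.1704]
tool_rot: [3.133, 0.222, 0.016]
contact_force: [-0.4, -1.0, 0.2]
opening: 0.0004
grip_force: 0.0
```

Run:
```python
from m import *
jig()
f=np.array([np.cos(np.radians(8)),np.sin(np.radians(8))]);g=np.array([-f[1],f[0]])
w=np.array([588.5,-15.5])+95*f-35*g
go([*w,190],8.0)
d,P=shot("scene"); P=P*1000; np.savez("scene6.npz",P=P/1000,im=d["image"])
L=np.stack([(P[...,:2]-[588.5,-15.5])@f,(P[...,:2]-[588.5,-15.5])@g,P[...,2]],-1)
for x0 in (49,60,70,80,90,100,110,120,130):
    k=(abs(L[...,0]-x0)<5)&(abs(L[...,1]-14)<40)&(L[...,2]>45)&(L[...,2]<62); q=L[k][:,1]; print(x0,k.sum(),np.percentile(q,[2,5,95,98]).round(1))
im=d["image"][235:315,320:400]; save("s6",cv2.resize(im,None,fx=7,fy=7,interpolation=cv2.INTER_CUBIC))
```

```text
t 25.8 tcp [470.3 -16.3 170.4] x [0.99  0.141 0.01 ] z [ 0.01  0.   -1.  ] F [-0.4 -1.   0.2] open 0.4 grip 0.0 q [-0.19 -0.29  2.03  0.    1.39  1.23]
jig -117.20527157146397 15.627216344292684 170.43530738085457 F -0.48506459218772 -0.9115281604955723 tool dirs of jig x,y,z [1.    0.002 0.01 ] [ 0.002 -1.    -0.001] [ 0.01   0.001 -1.   ]
t 25.8 tcp [470.3 -16.3 170.4] x [0.99  0.141 0.01 ] z [ 0.01  0.   -1.  ] F [-0.4 -1.   0.2] open 0.4 grip 0.0 q [-0.19 -0.29  2.03  0.    1.39  1.23]
 turn shares [ 0.01 -0.1   0.02]  shift after turn [ 3.54  0.84 -0.33]  shift before [ 3.54  0.85 -0.29]
49 102 [-14.5 -14.   39.2  40.8]
60 79 [-14.6 -13.4  37.6  39.7]
70 86 [-13.6 -13.   37.8  40. ]
80 97 [-15.  -14.   38.3  39.4]
90 100 [-14.1 -13.8  38.4  40.3]
100 81 [-14.9 -14.   37.7  40.7]
110 108 [-14.8 -13.   38.8  39.8]
120 107 [-13.6 -13.3  38.9  40.9]
130 113 [-14.  -13.3  38.7  39.9]
```

View pics/s6.png

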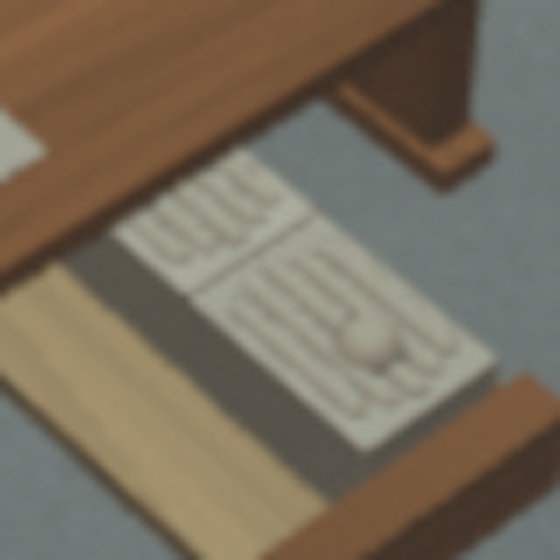

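Emit:
{"api": "jog_arm", "payload": {
  "commands": [0.4, 0.1, 0, 0, -0.1, 0.02, 0, 0.8, 0.2, 0, 0, 0, 0, 0, 0.9, 0.25, 0, 0, 0, 0, 0, 0.8, 0.2, 0, 0, 0, 0, 0, 0.5, 0.13, 0, 0, 0, 0, 0, 0.13, 0.05, 0, 0, 0, 0, 0, 0, 0, 0.6, 0, 0, 0, 0, 0, 0, 0.7, 0, 0, 0, 0, 0, 0, 0.6, 0, 0, 0, 0, 0, 0, 0.43, 0, 0, 0, 0, 0, 0, 0, 0, 0, 0, 0]
}}

```text
t: 27.22
tool_pos: [0.6848, -0.0419, 0.0284]
tool_rot: [-3.133, -0.219, 0.005]
contact_force: [-0.2, 0.6, -0.4]
opening: 0.0003
grip_force: 0.0
```

Run:
```python
from m import *
jig()
```

```text
t 27.23 tcp [684.8 -41.9  28.4] x [ 0.99   0.139 -0.003] z [-0.003  0.    -1.   ] F [-0.2  0.6 -0.4] open 0.3 grip 0.0 q [-0.17  0.38  1.59 -0.    1.17  1.26]
jig 91.71805059565165 -39.57968102512588 28.386139593045446 F -0.12910337939505603 0.5962740834401961 tool dirs of jig x,y,z [ 1.    -0.    -0.003] [-0.    -1.     0.001] [-0.003 -0.001 -1.   ]
```

Emit:
{"api": "jog_arm", "payload": {
  "commands": [0, -0.06, 0, 0, 0, 0, 0, 0, -0.05, 0, 0, 0, 0, 0, 0, -0.03, 0, 0, 0, 0, 0, 0, 0, 0, 0, 0, 0, 0]
}}

```text
t: 27.72
tool_pos: [0.6872, -0.034, 0.0321]
tool_rot: [3.133, 0.219, 0.006]
contact_force: [-0.5, 0.2, -0.7]
opening: -0.0002
grip_force: 0.0
```

Emit:
{"api": "jog_arm", "payload": {
  "commands": [0, -0.02, 0, 0, 0, 0, 0, 0, -0.02, 0, 0, 0, 0, 0, 0, 0, 0, 0, 0, 0, 0]
}}

```text
t: 28.1
tool_pos: [0.6865, -0.0317, 0.0312]
tool_rot: [3.133, 0.219, 0.004]
contact_force: [-0.7, 0.5, 0.2]
opening: 0.0004
grip_force: 0.0
```

Emit:
{"api": "jog_arm", "payload": {
  "commands": [0, -0.02, 0, 0, 0, 0, 0, 0, 0, 0, 0, 0, 0, 0]
}}

```text
t: 28.35
tool_pos: [0.6864, -0.0305, 0.0313]
tool_rot: [3.133, 0.219, 0.005]
contact_force: [-0.6, 0.1, 0.4]
opening: 0.0002
grip_force: 0.0
```

Emit:
{"api": "jog_arm", "payload": {
  "commands": [0, -0.02, 0, 0, 0, 0, 0, 0, 0, 0, 0, 0, 0, 0]
}}

```text
t: 28.6
tool_pos: [0.6862, -0.0293, 0.0314]
tool_rot: [3.133, 0.219, 0.005]
contact_force: [-1.2, 0.5, 0.2]
opening: 0.0001
grip_force: 0.0
```

Emit:
{"api": "jog_arm", "payload": {
  "commands": [0, -0.02, 0, 0, 0, 0, 0, 0, -0.02, 0, 0, 0, 0, 0, 0, 0, 0, 0, 0, 0, 0]
}}

```text
t: 28.98
tool_pos: [0.686, -0.0278, 0.0316]
tool_rot: [3.131, 0.218, 0.005]
contact_force: [0.1, -3.8, 0.4]
opening: 0.0002
grip_force: 2.0
```

Emit:
{"api": "jog_arm", "payload": {
  "commands": [0, -0.02, 0, 0, 0, 0, 0, 0, 0, 0, 0, 0, 0, 0]
}}

```text
t: 29.22
tool_pos: [0.686, -0.0276, 0.032]
tool_rot: [3.13, 0.218, 0.005]
contact_force: [-1.0, -6.7, 1.9]
opening: -0.0001
grip_force: 3.4
```

Emit:
{"api": "jog_arm", "payload": {
  "commands": [0, -0.02, 0, 0, 0, 0, 0, 0, 0, 0, 0, 0, 0, 0]
}}

```text
t: 29.48
tool_pos: [0.686, -0.0274, 0.0324]
tool_rot: [3.128, 0.218, 0.006]
contact_force: [-1.6, -9.9, 2.2]
opening: 0.0
grip_force: 4.7
```

Emit:
{"api": "jog_arm", "payload": {
  "commands": [0, -0.02, 0, 0, 0, 0, 0, 0, 0, 0, 0, 0, 0, 0]
}}

```text
t: 29.72
tool_pos: [0.686, -0.0271, 0.0327]
tool_rot: [3.127, 0.218, 0.006]
contact_force: [-2.0, -12.9, 2.9]
opening: -0.0003
grip_force: 6.0
```

Emit:
{"api": "jog_arm", "payload": {
  "commands": [0, 0.1, 0, 0, 0, 0, 0, 0, 0.2, 0, 0, 0, 0, 0, 0, 0, -0.6, 0, 0, 0, 0, 0, 0, -0.9, 0, 0, 0, 0, 0, 0, -0.8, 0, 0, 0, 0, -0.4, -0.12, 0, 0, 0, 0, 0, -0.8, -0.25, 0, 0, 0, 0, 0, -0.8, -0.25, 0, 0, 0, 0, 0, -0.7, -0.25, 0, 0, 0, 0, 0, -0.25, -0.11, 0.2, 0, 0, 0, 0, 0, 0, 0, 0, 0, 0, 0]
}}

```text
t: 31.1
tool_pos: [0.5027, -0.007, 0.1557]
tool_rot: [3.134, 0.219, 0.002]
contact_force: [0.5, -0.1, 0.1]
opening: -0.0001
grip_force: 0.0
```

Run:
```python
from m import *
jig()
f=np.array([np.cos(np.radians(8)),np.sin(np.radians(8))]);g=np.array([-f[1],f[0]])
w=np.array([588.5,-15.5])-75*f+15.5*g
go([*w,25],8.0,40)
d,P=shot("scene"); P=P*1000; np.savez("scene7.npz",P=P/1000,im=d["image"])
L=np.stack([(P[...,:2]-[588.5,-15.5])@f,(P[...,:2]-[588.5,-15.5])@g,P[...,2]],-1)
for x0 in (49,60,80,100,120,130):
    k=(abs(L[...,0]-x0)<5)&(abs(L[...,1]-14)<40)&(L[...,2]>45)&(L[...,2]<62); q=L[k][:,1]; print(x0,k.sum(),np.percentile(q,[2,5,95,98]).round(1))
```

```text
t 31.1 tcp [502.7  -7.  155.7] x [0.99  0.139 0.001] z [ 0.001 -0.    -1.   ] F [ 0.5 -0.1  0.1] open -0.1 grip 0.0 q [-0.16 -0.19  1.97  0.    1.36  1.27]
jig -83.81314433910934 20.325059917294734 155.66061645228115 F 0.5254845236543841 -0.19416935345471428 tool dirs of jig x,y,z [1.    0.    0.001] [ 0. -1. -0.] [ 0.001  0.    -1.   ]
t 31.1 tcp [502.7  -7.  155.7] x [0.99  0.139 0.001] z [ 0.001 -0.    -1.   ] F [ 0.5 -0.1  0.1] open -0.1 grip 0.0 q [-0.16 -0.19  1.97  0.    1.36  1.27]
 turn shares [0.   6.97 0.  ]  shift after turn [-1.29  0.08  1.76]  shift before [0.14 0.08 2.18]
49 95 [-13.8 -13.2  38.2  40.5]
60 80 [-13.4 -12.9  38.4  39.8]
80 89 [-15.3 -13.7  37.4  40.4]
100 80 [-13.3 -12.8  38.8  41.1]
120 119 [-14.3 -13.3  37.8  40. ]
130 108 [-14.2 -13.3  37.3  39.2]
```

Emit:
{"api": "jog_arm", "payload": {
  "commands": [0, 0.08, 0.6, 0, 0, 0, 0, 0, 0, 0, 0, 1, 0, 0, 0, 0, 0, 0, 1, 0, 0, 0, 0, 0, 0, 1, 0, 0, 0, 0, 0, 0, 1, 0, 0, 0, 0, 0, 0, 1, 0, 0, 0, 0, 0, 0, 1, 0, 0, 0, 0, 0, 0, 0.97, 0, 0, 0, 0, 0, 0, 0, 0, 0]
}}

```text
t: 32.28
tool_pos: [0.5043, -0.0127, 0.12]
tool_rot: [-2.902, -0.201, -1.056]
contact_force: [-0.5, 0.2, 0.5]
opening: 0.0002
grip_force: 0.0
```

Run:
```python
from m import *
f=np.array([np.cos(np.radians(8)),np.sin(np.radians(8))]);g=np.array([-f[1],f[0]])
w=np.array([588.5,-15.5])-75*f+15.5*g
go([*w,25],8.0,40)
```

```text
t 32.27 tcp [504.3 -12.7 120. ] x [0.759 0.106 0.643] z [ 0.637  0.088 -0.766] F [-0.5  0.2  0.5] open 0.2 grip 0.0 q [-0.34 -0.6   2.45  0.47  0.72  0.83]
 turn shares [ 0.01 -0.   -0.01]  shift after turn [-0.92 -0.02  1.3 ]  shift before [-0.92 -0.02  1.3 ]
```

Emit:
{"api": "jog_arm", "payload": {
  "commands": [-0.2, 0, 0.3, 0, 0, 0, 0, -0.4, -0.02, 0.55, 0, 0, 0, 0, -0.32, 0, 0.45, 0, 0, 0, 0, 0, 0, 0, 0, 0, 0, 0, 0.15, 0, 0.13, 0, 0, 0, 0, 0.15, 0, 0.125, 0, 0, 0, 0, 0, 0, 0, 0, 0, 0, 0]
}}

```text
t: 33.15
tool_pos: [0.5388, -0.0073, 0.0286]
tool_rot: [-2.9, -0.205, -1.065]
contact_force: [0.6, 0.6, 0.5]
opening: -0.0
grip_force: 0.0
```

Run:
```python
from m import *
jig()
```

```text
t 33.15 tcp [538.8  -7.3  28.6] x [0.755 0.108 0.647] z [ 0.641  0.088 -0.762] F [0.6 0.6 0.5] open -0.0 grip 0.0 q [-0.3  -0.26  2.4   0.69  0.44  0.59]
jig -48.1111665236028 15.012460593196534 28.64104832303667 F 0.6679920028479248 0.5285384566417188 tool dirs of jig x,y,z [0.762 0.    0.647] [ 0.002 -1.    -0.002] [ 0.647  0.003 -0.762]
```

Emit:
{"api": "jog_arm", "payload": {
  "commands": [0.02, 0, 0.022, 0, 0, 0, 0, 0.02, 0, 0.022, 0, 0, 0, 0, 0, 0, 0, 0, 0, 0, 0]
}}

```text
t: 33.52
tool_pos: [0.5395, -0.0064, 0.0251]
tool_rot: [-2.901, -0.203, -1.059]
contact_force: [0.3, -0.1, -0.2]
opening: 0.0002
grip_force: 0.0
```

Emit:
{"api": "jog_arm", "payload": {
  "commands": [0.012, 0, 0.01, 0, 0, 0, 0, 0, 0, 0, 0, 0, 0, 0]
}}

```text
t: 33.78
tool_pos: [0.5404, -0.0062, 0.0249]
tool_rot: [-2.901, -0.203, -1.059]
contact_force: [0.2, 0.1, 0.2]
opening: 0.0
grip_force: 0.0
```

Emit:
{"api": "jog_arm", "payload": {
  "commands": [0.008, 0, 0.007, 0, 0, 0, 0, 0, 0, 0, 0, 0, 0, 0]
}}

```text
t: 34.02
tool_pos: [0.5411, -0.0062, 0.0249]
tool_rot: [-2.901, -0.203, -1.059]
contact_force: [0.3, 0.6, -0.2]
opening: -0.0002
grip_force: 0.0
```

Emit:
{"api": "jog_arm", "payload": {
  "commands": [0.008, 0, 0.007, 0, 0, 0, 0, 0, 0, 0, 0, 0, 0, 0]
}}

```text
t: 34.28
tool_pos: [0.5418, -0.0061, 0.025]
tool_rot: [-2.901, -0.203, -1.059]
contact_force: [-0.3, -0.2, -0.9]
opening: 0.0
grip_force: 0.0
```

Emit:
{"api": "jog_arm", "payload": {
  "commands": [0.008, 0, 0.007, 0, 0, 0, 0, 0, 0, 0, 0, 0, 0, 0]
}}

```text
t: 34.52
tool_pos: [0.5424, -0.006, 0.0249]
tool_rot: [-2.901, -0.203, -1.059]
contact_force: [-0.2, 0.1, -0.4]
opening: 0.0001
grip_force: 0.0
```

Emit:
{"api": "jog_arm", "payload": {
  "commands": [0.006, 0, 0.005, 0, 0, 0, 0, 0, 0, 0, 0, 0, 0, 0]
}}

```text
t: 34.78
tool_pos: [0.5429, -0.0059, 0.025]
tool_rot: [-2.901, -0.203, -1.059]
contact_force: [0.3, 0.1, -0.4]
opening: -0.0001
grip_force: 0.0
```

Emit:
{"api": "jog_arm", "payload": {
  "commands": [0.006, 0, 0.005, 0, 0, 0, 0, 0, 0, 0, 0, 0, 0, 0]
}}

```text
t: 35.02
tool_pos: [0.5432, -0.0058, 0.0248]
tool_rot: [-2.901, -0.203, -1.059]
contact_force: [-1.2, 0.1, 1.0]
opening: -0.0
grip_force: 0.6
```

Contact. I'll raise the force in small steps.

Emit:
{"api": "jog_arm", "payload": {
  "commands": [0.004, 0, 0.003, 0, 0, 0, 0, 0, 0, 0, 0, 0, 0, 0]
}}

```text
t: 35.28
tool_pos: [0.5435, -0.0058, 0.0248]
tool_rot: [-2.901, -0.203, -1.059]
contact_force: [-1.3, 0.4, 1.3]
opening: 0.0001
grip_force: 1.2
```

Emit:
{"api": "jog_arm", "payload": {
  "commands": [0.004, 0, 0.003, 0, 0, 0, 0, 0, 0, 0, 0, 0, 0, 0]
}}

```text
t: 35.52
tool_pos: [0.5438, -0.0057, 0.0249]
tool_rot: [-2.901, -0.203, -1.059]
contact_force: [-2.2, -0.8, 0.7]
opening: 0.0001
grip_force: 1.1
```

Emit:
{"api": "jog_arm", "payload": {
  "commands": [0.005, 0, 0.004, 0, 0, 0, 0, 0, 0, 0, 0, 0, 0, 0]
}}

```text
t: 35.78
tool_pos: [0.5441, -0.0057, 0.0248]
tool_rot: [-2.901, -0.203, -1.059]
contact_force: [-5.9, -0.5, 2.2]
opening: -0.0001
grip_force: 2.8
```

Emit:
{"api": "jog_arm", "payload": {
  "commands": [0.004, 0, 0.0035, 0, 0, 0, 0, 0, 0, 0, 0, 0, 0, 0]
}}

```text
t: 36.02
tool_pos: [0.5442, -0.0057, 0.0247]
tool_rot: [-2.901, -0.204, -1.058]
contact_force: [-9.5, -2.0, 7.3]
opening: -0.0006
grip_force: 5.4
```

Emit:
{"api": "jog_arm", "payload": {
  "commands": [0.004, 0, 0.0035, 0, 0, 0, 0, 0, 0, 0, 0, 0, 0, 0]
}}

```text
t: 36.28
tool_pos: [0.5442, -0.0056, 0.0247]
tool_rot: [-2.902, -0.204, -1.058]
contact_force: [-15.7, -2.9, 11.7]
opening: -0.0001
grip_force: 8.2
```

Emit:
{"api": "jog_arm", "payload": {
  "commands": [-0.004, 0, -0.0035, 0, 0, 0, 0, 0, 0, 0, 0, 0, 0, 0, 0, 0, 0, 0, 0, 0, 0, 0, 0, 0, 0, 0, 0, 0]
}}

```text
t: 36.78
tool_pos: [0.5442, -0.0057, 0.0248]
tool_rot: [-2.901, -0.204, -1.058]
contact_force: [-10.8, -2.3, 7.3]
opening: 0.0
grip_force: 5.2
```

Emit:
{"api": "jog_arm", "payload": {
  "commands": [0, 0, 0, 0, 0, 0, 0, 0, 0, 0, 0, 0, 0, 0, 0, 0, 0, 0, 0, 0, 0]
}}

```text
t: 37.15
tool_pos: [0.5442, -0.0057, 0.0248]
tool_rot: [-2.901, -0.204, -1.058]
contact_force: [-11.3, -1.4, 6.1]
opening: 0.0003
grip_force: 5.2
```

Run:
```python
from m import *
jig()
```

```text
t 37.15 tcp [544.2  -5.7  24.8] x [0.758 0.107 0.644] z [ 0.638  0.089 -0.765] F [-11.3  -1.4   6.1] open 0.3 grip 5.2 q [-0.29 -0.23  2.38  0.69  0.43  0.59]
jig -42.53043530788292 15.915003852224492 24.75729743382506 F -11.388716468929294 0.19632809356025047 tool dirs of jig x,y,z [ 0.765 -0.     0.644] [ 0.001 -1.    -0.001] [ 0.644  0.001 -0.765]
```

A steady press of about 11 N along the row. Now I'll withdraw slowly, go up and back, and take a last look.

Emit:
{"api": "jog_arm", "payload": {
  "commands": [-0.02, 0, -0.017, 0, 0, 0, 0, -0.1, 0, -0.09, 0, 0, 0, 0, -0.3, 0, -0.25, 0, 0, 0, 0, 0.1, 0, -0.5, 0, 0, 0, 0, 0.3, 0, -0.7, 0, 0, 0, 0, 0.3, 0, -0.6, 0, -0.5, 0, 0, 0, 0, 0, 0, -0.5, 0, 0, 0, 0, 0, 0, 0, 0, 0]
}}

```text
t: 38.15
tool_pos: [0.4753, -0.0154, 0.1362]
tool_rot: [-2.956, -0.208, -0.919]
contact_force: [-0.3, 0.4, -0.5]
opening: -0.0002
grip_force: 0.0
```

Run:
```python
from m import *
jig()
d,P=shot("scene"); im=d["image"]; t=shot("top")[0]["image"]
a=cv2.resize(im[180:330,250:410],(427,400),interpolation=cv2.INTER_CUBIC); b=cv2.resize(t[155:285,265:385],(370,400),interpolation=cv2.INTER_CUBIC)
save("s8",np.hstack([a,b])); P*=1000
f=np.array([np.cos(np.radians(8)),np.sin(np.radians(8))]);g=np.array([-f[1],f[0]])
L=np.stack([(P[...,:2]-[588.5,-15.5])@f,(P[...,:2]-[588.5,-15.5])@g,P[...,2]],-1)
for x0 in (49,60,80,100,120,130):
    k=(abs(L[...,0]-x0)<5)&(abs(L[...,1]-14)<40)&(L[...,2]>45)&(L[...,2]<62); q=L[k][:,1]; print(x0,k.sum(),np.percentile(q,[2,5,95,98]).round(1))
```

```text
t 38.15 tcp [475.3 -15.4 136.2] x [0.816 0.116 0.567] z [ 0.562  0.077 -0.824] F [-0.3  0.4 -0.5] open -0.2 grip 0.0 q [-0.35 -0.69  2.44  0.35  0.88  0.93]
jig -112.08943359583644 15.83386760445516 136.21554437514575 F -0.23165337818191753 0.48408828703236323 tool dirs of jig x,y,z [0.824 0.    0.567] [ 0.002 -1.    -0.002] [ 0.567  0.003 -0.824]
49 94 [-13.8 -12.6  38.5  38.9]
60 88 [-14.  -12.8  38.3  39. ]
80 100 [-14.6 -13.7  37.5  39.8]
100 87 [-14.8 -13.9  38.7  40.1]
120 109 [-14.  -13.6  37.2  39.8]
130 113 [-14.1 -13.5  38.4  39.1]
```

View pics/s8.png

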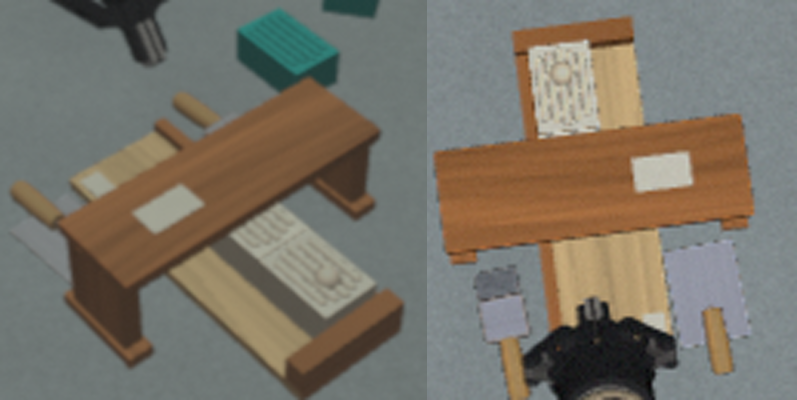

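The picture shows the row closed against the stop at scene crop (330,310), collinear along the rail. The brush and spatula look undisturbed, so I'm handing in.

```bash
python3 -c "
from station import job
print(job.finish_job())"
```

```text
the job is handed in; nothing more can be done
None
```

The row is closed against the end stop and the side rail, with a final press of about 11 N (briefly about 16 N), and the job is handed in at about 38 s; when the row first met the stop, the wrist force reached about 49 N (39 N along the row) before I backed off, so light chipping there is possible.

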